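# Open a scrapped valve of unknown thread hand

## Task

First take the bored steel valve ball off its rubber puck and lower it gently into the deep steel pan, setting it down on the pan's floor without dropping it. Then open the valve that stands on the steel fixture: its cap may have a right-hand or a left-hand thread, so try both ways, unscrew it, lift it straight up well clear of the neck and finish while still holding it upright and still in the air just above the valve, a few centimetres clear of the neck. Leave the other valve, its cap and everything else on the bench alone.

Things in the scene. Friction and masses are not known exactly. Their poses are not given: they have to be found in the camera images.
- ball: steel valve ball, 56 mm in diameter with a flat of 32 mm diameter below and above (46 mm high between the flats), 0.2 kg, resting on its flat. Origin: centre of its underside flat, so its centre is 23 mm above; z up. The widest part (at the centre) is the place to grip.
- nest: black rubber puck fixed to the bench, 68 mm across at the foot, 12 mm high, on which the ball starts. Origin: centre of its underside.
- pan: open rectangular steel pan fixed to the bench, outside 200 mm along its x and 240 mm along its y, 80 mm deep, walls 3 mm, inner floor 3 mm above the bench. Origin: centre of its underside, z up.
- fixture: steel plate 130 mm square, 12 mm thick, with four clamp dogs (28 mm high with the plate, plus bolt heads to 36 mm), fixed to the bench. Origin: centre of its underside. The valve to be opened stands centred on its top, 12 mm above the bench.
- board: plywood board 120 mm square, 12 mm thick, fixed, under the valve that is left alone. Origin: centre of its underside.
- unit_1: grey round valve housing, bolted down; flange 92 mm, body 72 mm across, 60 mm high, steel neck 33 mm across on top up to 90 mm, hidden by its cap. Origin: centre of its underside, z up. unit_1 and unit_2 look the same; either one stands on the steel fixture and is to be opened, the other on the plywood board farther away.
- unit_2: the other housing, same shape and origin as unit_1. One of the two has a right-hand and the other a left-hand thread: nothing outside shows which, it must be tried.
- cap_1: round knurled aluminium cap, always on unit_1; 58 mm across, 44 mm high (lower 28 mm hollow), 120 g. Origin: centre of its lower rim, z up; screwed on, it is 62 mm above the underside of unit_1, its top 106 mm. Tightening it is stopped within 0.15 rad; loosening it turns without rising (up to 4 mm if pulled), is free from 1.1 to 2.2 rad, then lifts straight off; 28 mm clears the neck.
- cap_2: the cap on unit_2: same shape, origin and quarter-turn thread as cap_1, but of the opposite hand. Either cap can be gripped at any yaw.
- flange: small steel flange ring, 52 mm across, 10 mm high, 30 mm hole; a bystander, not to be disturbed. Origin: at its underside.
- gasket: black rubber ring, 60 mm across, 8 mm high; a bystander, not to be disturbed. Origin: at its underside.
- wrench: steel wrench lying flat; a bystander, not to be disturbed. Origin: at its underside.
- driver: screwdriver lying flat; a bystander, not to be disturbed. Origin: at its underside.
- can: grey closed can, 60 mm across, 100 mm tall; a bystander, not to be disturbed. Origin: at its underside.
- brush: hand brush lying flat; a bystander, not to be disturbed. Origin: at its underside.

How it is judged:
By the outcome, as a careful person would: the job done as asked, in the order asked, and still so for the second after the job is handed in, while the arm keeps its last pose, push and grip.
It also fails if it takes over 69 s, if anything falls off the work surface, if the arm or the gripper's body presses on something with over 40 N, if the wrist force passes 120 N, or if a joint passes its speed limit or range.

## Robot

A 6-joint arm with a two-finger parallel gripper is mounted at the origin on the work surface. World frame = base frame: x ahead of the robot, y to its left, z up, the work surface at z = 0. Lengths are in m, angles in rad, forces in N, time in s.
With the tool pointing down it reaches from about 0.35 to 0.775 m from the base axis. Payload 5.5 kg.
Tool frame: the origin (TCP) lies at the very end of the fingers, on their centre line; the grasp point (between the pads) lies 19 mm behind it; z points along the fingers, y is the direction in which the jaws open and shut (so a half turn about z gives the same grasp; the last joint's range is limited). The gripper opens to 85 mm and grips with 20 to 120 N. Pads are 22 mm wide; open, the fingers measure 114 mm over their backs; the gripper's body (76 mm by 85 mm) begins 54 mm behind the grasp point. The pads swing forward as they close: fully open they stand 13 mm farther back than shut.
Start: joints at [-1.384, 0.313, 0.046, 1.304, 0, 1.431], TCP at [0.185, -0.545, 0.231] pointing down, gripper open.
Joint ranges: [-2.76, 2.76], [-0.86, 1.69], [-1.03, 1.26], [-2.2, 2.34], [-1.47, 1.5], [-3.14, 3.14]. Speed limits (rad/s): [2.57, 2.57, 3.14, 3.14, 3.14, 3.14].

## Interface

Orientations are given as a unit quaternion [w, x, y, z].
In Python, from workcell import get_state, vision, workorder, silhouettes, tip_of gives the robot as it stands.
- The arm moves only by the shell command python3 -m inch 'ROWS' [FORCE]. ROWS is JSON, a list of rows, each a list of 7 numbers: the shift along the tool's x, y, z in cm, then the turn, a rotation vector about the tool's x, y, z in degrees, then the finger opening in cm, from 0 to 8.54. In form: [[dx, dy, dz, rx, ry, rz, hand], ...]. A call has 1 to 5 rows; each row shifts and turns the commanded pose from where the row before left it, along the tool's axes as they then stand; what a row does not reach is not made up. A row lasts 1/10 s, in which the tool goes at most 50 mm and 8.59 degrees, less where a joint would pass 70% of its speed; a pose out of reach is approached as far as the arm can. A call with a gripper value outside its range is refused whole. The fingers move at their own pace and stop on an object; FORCE is the grip in N (left out, the last holds). Time passes only in rows, so rows that do not move let the fingers close. It gives the time, the measured TCP pose, the force and the opening at its end, in the units of the state.
- get_state(): the state, without advancing time (a new reading comes with each control period).
- vision.read_camera(name): name is "scene" or "top"; returns a dict with "pixels" (400x640x3 uint8, red, green, blue), "depth" (400x640 float32, m along the optical axis (not along the pixel's ray), 0 where there is no reading), "mtx" (3x3 intrinsics, pixels), "T" (4x4, takes a point from camera to world coordinates). Camera axes: x right, y up, looking along -z (the intrinsics and any distortion apply to the point x, -y, -z); pixel columns grow to the right and rows downward; lengths in m; the calibration is good to about 2 mm. A picture is of the moment at which its call begins.
- workorder.hand_in(): hands the job in, once; it reports no verdict.
Trained networks look in a picture, given as the dict that the camera call returned (one of the last four; its "shot" number tells which), for a name from the list of things; names that differ only in an ending like _2 or _b are one class to them, and where a whole thing is asked for, a point or a joint stands for the part that bears it (a point fixed in the world has none). Each returns a list of dicts, best first, with "confidence" (0 to 1); they miss things now and then, are a little off and sometimes report something else, mostly with a low value. They report only what shows in the picture. A call takes as long as a camera call.
- silhouettes(picture, label): "mask" (400x640 bool, what is visible of it) and "location" ([column, row] in pixels, amid what is visible of it).
- tip_of(picture, label): "location" ([column, row] in pixels: a listed point, or the origin of a listed thing).
The state is a dict: "clock": time; "joint_pos": joint angles; "qvel": joint speeds; "tau": joint torques, N m; "tcp_pos": TCP position; "orientation": TCP orientation; "wrist_force": force on the tool from outside, world axes, zero at the start; "ft_torque": the same for the moment, N m; "finger_gap": finger opening in m.
Only numpy, scipy, OpenCV 4.12 (cv2) and the standard library are available. Lean on these libraries where they do the work, as an engineer would, in place of code of your own. Each camera call takes 0.05 s, during which the arm holds its last target.

## Working session

There is one attempt and no reset: what is moved stays moved. The work goes in short steps, Python scripts to look and compute and a shell command to move; the robot and the scene stay as the last step left them, time stands still between calls to the robot, and variables do not carry over. Pictures are saved under pics/ and viewed, and the job is handed in when it is done.

```bash
ls; mkdir -p pics; cat > h.py <<'E'
import numpy as np, cv2
from workcell import get_state, vision, workorder, silhouettes, tip_of
def world(p,u,v,d):
    K=p["mtx"];x=(u-K[0,2])/K[0,0]*d;y=(v-K[1,2])/K[1,1]*d
    return (np.stack([x,-y,-d,np.ones_like(d)],-1)@p["T"].T)[...,:3]
def cloud(p,m):
    v,u=np.nonzero(m&(p["depth"]>0));return world(p,u.astype(float),v.astype(float),p["depth"][v,u].astype(float))
def save(p,n):cv2.imwrite("pics/"+n,p["pixels"][...,::-1])
E
python3 - <<'E'
from h import *
print(get_state())
for c in["top","scene"]:
    p=vision.read_camera(c);save(p,c+"0.png");print(c,p.keys(),p["mtx"].tolist(),p["T"].round(3).tolist())
    for n in["ball","nest","pan","fixture","board","unit_1","cap_1","can","flange","gasket","wrench","driver","brush"]:
        for r in silhouettes(p,n)[:3]:
            if r["confidence"]<.3: continue
            w=cloud(p,r["mask"])
            if len(w)<5: continue
            zt=np.percentile(w[:,2],95)
            t=w[w[:,2]>zt-.006]
            print(n,round(r["confidence"],2),np.round(r["location"]),"mid",np.round((t.min(0)+t.max(0))/2,3),"ext",np.round(np.percentile(w,2,axis=0),3),np.round(np.percentile(w,98,axis=0),3))
E
```

```text
pics
{'clock': 0.0, 'joint_pos': array([-1.38364159e+00,  3.13995944e-01,  4.49967194e-02,  1.30359524e+00,
       -1.44349689e-05,  1.43116059e+00]), 'qvel': array([0.00024006, 0.00026281, 0.00083885, 0.00165056, 0.00101916,
       0.0011804 ]), 'tau': array([-1.28186235e-03, -4.80622852e+01,  2.98533618e+01,  1.93934399e-02,
       -8.84276255e-05,  2.72478573e-06]), 'tcp_pos': array([ 0.18445106, -0.54408373,  0.23041866]), 'orientation': array([-8.98643873e-04,  9.86680271e-01,  1.62669094e-01, -2.85748685e-05]), 'wrist_force': array([-0.58652315, -1.46767522, -0.30448459]), 'ft_torque': array([ 0.00258685, -0.02533144,  0.02546929]), 'finger_gap': 0.08532090169815594}
top dict_keys(['pixels', 'depth', 'mtx', 'T', 'shot']) [[434.07293194069615, 0.0, 324.30151053420724], [0.0, 434.07293194069615, 200.14663379871658], [0.0, 0.0, 1.0]] [[-0.003, 0.998, -0.06, 0.482], [-1.0, -0.003, -0.001, 0.023], [-0.002, 0.06, 0.998, 1.166], [0.0, 0.0, 0.0, 1.0]]
ball 0.84 [343. 220.] mid [ 0.499 -0.029  0.06 ] ext [ 0.477 -0.052  0.042] [ 0.524 -0.005  0.062]
ball 0.67 [239. 134.] mid [0.723 0.24
[... 3122 characters left out ...]
 0.045 0.011]
gasket 0.73 [374. 199.] mid [0.364 0.065 0.006] ext [ 0.327  0.039 -0.003] [0.392 0.089 0.009]
gasket 0.37 [314. 204.] mid [ 0.504 -0.019  0.01 ] ext [ 0.479 -0.041 -0.   ] [0.533 0.005 0.013]
wrench 0.57 [208. 207.] mid [ 0.776 -0.056  0.116] ext [ 0.748 -0.081  0.071] [ 0.804 -0.026  0.119]
wrench 0.53 [186. 177.] mid [ 0.763 -0.3    0.006] ext [ 0.73  -0.382  0.001] [ 0.796 -0.22   0.009]
driver 0.54 [325. 145.] mid [ 0.327 -0.244  0.023] ext [ 0.317 -0.286  0.007] [ 0.351 -0.115  0.026]
brush 0.79 [487. 281.] mid [0.326 0.373 0.019] ext [0.306 0.283 0.002] [0.346 0.47  0.021]
brush 0.33 [273. 155.] mid [ 0.513 -0.241  0.07 ] ext [ 0.479 -0.284  0.011] [ 0.55  -0.202  0.072]
```

View pics/top0.png

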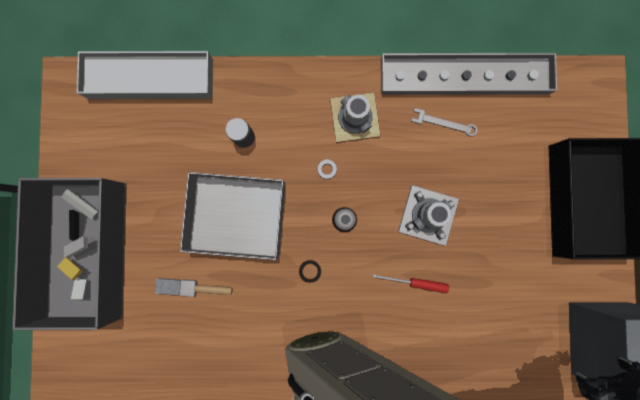

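View pics/scene0.png

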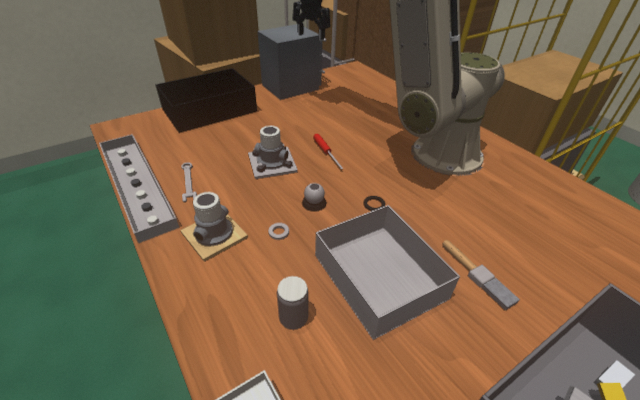

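```bash
python3 - <<'E'
from h import *
from scipy.optimize import least_squares
for c in["top","scene"]:
    p=vision.read_camera(c)
    r=silhouettes(p,"ball")[0];m=cv2.erode(r["mask"].astype(np.uint8),np.ones((3,3)))>0
    w=cloud(p,m)
    w=w[(w[:,2]>.02)]
    s=w[(w[:,2]<np.percentile(w[:,2],70))] if c=="scene" else w[w[:,2]<.056]
    f=least_squares(lambda q:np.linalg.norm(s-q,axis=1)-.028,[.5,-.028,.035],loss="soft_l1",f_scale=.001)
    print(c,"ball",f.x.round(4),len(s),np.abs(f.fun).mean())
    for r in silhouettes(p,"cap_1")[:3]:
        w=cloud(p,r["mask"]);t=w[(w[:,2]>.111)&(w[:,2]<.13)]
        if len(t)<30: continue
        (a,b),R=cv2.minEnclosingCircle((t[:,:2]*1000).astype(np.float32)[:,None]);print("cap",a,b,R,t[:,2].mean())
    w=cloud(p,silhouettes(p,"pan")[0]["mask"]);t=w[w[:,2]>.07]
    print("pan",cv2.minAreaRect((t[:,:2]*1000).astype(np.float32)[:,None]))
E
```

```text
top ball [ 0.5    -0.0284  0.0349] 120 0.0009642802226490552
cap 510.4150695800781 -251.51425170898438 29.5867919921875 0.11889665358583379
cap 775.2528076171875 -58.850196838378906 29.936351776123047 0.119247705200818
pan ((509.8304138183594, 256.7767333984375), (240.8097381591797, 199.9869384765625), 85.13378143310547)
scene ball [ 0.7793 -0.042   0.0364] 494 0.007150456397489465
cap 774.8656005859375 -55.13304901123047 29.435279846191406 0.11687422960149639
cap 513.1785278320312 -249.55032348632812 30.829065322875977 0.11639223369190989Traceback (most recent call last):
  File "<stdin>", line 15, in <module>
IndexError: list index out of range
```

```bash
python3 -m inch '[[1,-0.8,0,0,0,0,8.5],[2,-1.7,0,0,0,0,8.5],[3,-2.5,0,0,0,0,8.5],[3,-2.5,0,0,0,0,8.5],[3,-2.5,0,0,0,0,8.5]]' 60; python3 -m inch '[[3,-2.5,0,0,0,0,8.5],[3,-2.5,0,0,0,0,8.5],[3,-2.5,0,0,0,0,8.5],[3,-2.5,0,0,0,0,8.5],[3,-2.5,0,0,0,0,8.5]]';python3 -m inch '[[3,-2.5,0,0,0,0,8.5],[3,-2.5,0,0,0,0,8.5],[3,-2.5,0,0,0,0,8.5],[3,-2.5,0,0,0,0,8.5],[2,-1.7,0,0,0,0,8.5]]'
```

```text
clock: 2.3
tcp_pos: [0.2668, -0.4093, 0.2313]
orientation: [-0.0, 0.987, 0.162, 0.0]
wrist_force: [0.1, -0.2, 0.3]
finger_gap: 0.085
clock: 2.8
tcp_pos: [0.3685, -0.2426, 0.2315]
orientation: [0.0, 0.987, 0.163, 0.0]
wrist_force: [0.5, -1.2, 0.2]
finger_gap: 0.085
clock: 3.3
tcp_pos: [0.4635, -0.0862, 0.2315]
orientation: [-0.0, 0.987, 0.164, 0.0]
wrist_force: [0.4, -0.7, -0.6]
finger_gap: 0.0851
```

```bash
cat > d.py <<'E'
import sys,numpy as np
from h import *
from scipy.spatial.transform import Rotation as R
s=get_state();q=s["orientation"];M=R.from_quat([*q[1:],q[0]]).as_matrix()
print("tcp",s["tcp_pos"].round(4),"yaw",np.degrees(np.arctan2(M[1,0],M[0,0])).round(1),"zaxis",M[:,2].round(3),"gap",round(s["finger_gap"],4),"F",s["wrist_force"].round(1),"T",s["ft_torque"].round(2),"q",s["joint_pos"].round(2),"t",s["clock"])
if len(sys.argv)>1: print("need cm",(M.T@(np.array(list(map(float,sys.argv[1:4])))-s["tcp_pos"])*100).round(2))
E
python3 -m inch '[[0,0,0,0,0,0,8.5]]'; python3 d.py 0.5005 -0.027 0.014
```

```text
clock: 3.4
tcp_pos: [0.4638, -0.0859, 0.2313]
orientation: [-0.0, 0.986, 0.165, 0.0]
wrist_force: [-1.1, -0.1, 0.4]
finger_gap: 0.085
tcp [ 0.4638 -0.0859  0.2313] yaw 19.0 zaxis [ 0.001  0.001 -1.   ] gap 0.085 F [-1.1 -0.1  0.4] T [-0.02 -0.06  0.06] q [-0.35  0.11 -0.21  1.25  0.    2.46] t 3.4
need cm [ 5.38 -4.37 21.74]
```

```bash
python3 -m inch '[[1.3,-1.1,1,0,0,0,8.5],[1.3,-1.1,1,0,0,0,8.5],[1.4,-1.1,1,0,0,0,8.5],[1.4,-1.07,1,0,0,0,8.5],[0,0,0,0,0,-7.1,8.5]]';python3 -m inch '[[0,0,1,0,0,-8,8.5],[0,0,1,0,0,-8,8.5],[0,0,1,0,0,-8,8.5],[0,0,1,0,0,-8,8.5],[0,0,1,0,0,-8,8.5]]';python3 -m inch '[[0,0,1,0,0,-8,8.5],[0,0,0,0,0,-8,8.5],[0,0,0,0,0,-7.9,8.5],[0,0,0,0,0,0,8.5],[0,0,0,0,0,0,8.5]]'; python3 d.py 0.5005 -0.027 0.014
```

```text
clock: 3.9
tcp_pos: [0.4995, -0.0292, 0.1899]
orientation: [-0.001, 0.974, 0.225, -0.001]
wrist_force: [-0.6, -0.2, 0.2]
finger_gap: 0.0855
clock: 4.4
tcp_pos: [0.4994, -0.0308, 0.141]
orientation: [0.0, 0.838, 0.546, -0.0]
wrist_force: [-0.3, -1.2, -0.0]
finger_gap: 0.085
clock: 4.9
tcp_pos: [0.4998, -0.0307, 0.1314]
orientation: [0.0, 0.71, 0.704, -0.0]
wrist_force: [0.8, -0.5, -0.5]
finger_gap: 0.085
tcp [ 0.4998 -0.0307  0.1314] yaw 89.5 zaxis [ 0. -0. -1.] gap 0.085 F [ 0.8 -0.5 -0.5] T [ 0.03  0.   -0.02] q [-0.22  0.23 -0.32  1.02 -0.    1.36] t 4.9
need cm [ 0.37  0.06 11.74]
```

```bash
python3 -m inch '[[0.37,0.06,1,0,0,0,8.5],[0,0,2,0,0,0,8.5],[0,0,2,0,0,0,8.5],[0,0,2,0,0,0,8.5],[0,0,1.5,0,0,0,8.5]]';python3 -m inch '[[0,0,1.2,0,0,0,8.5],[0,0,0.8,0,0,0,8.5],[0,0,0.6,0,0,0,8.5],[0,0,0.4,0,0,0,8.5],[0,0,0,0,0,0,8.5]]'; python3 d.py 0.5005 -0.027 0.014
python3 - <<'E'
from h import *
for c in["top","scene"]:
    p=vision.read_camera(c);save(p,c+"1.png")
E
```

```text
clock: 5.4
tcp_pos: [0.4999, -0.0263, 0.0445]
orientation: [-0.001, 0.709, 0.705, -0.0]
wrist_force: [0.7, -0.1, 0.8]
finger_gap: 0.0854
clock: 5.9
tcp_pos: [0.5008, -0.0267, 0.0161]
orientation: [-0.0, 0.709, 0.705, -0.0]
wrist_force: [0.3, 0.3, 0.3]
finger_gap: 0.0852
tcp [ 0.5008 -0.0267  0.0161] yaw 89.7 zaxis [-0. -0. -1.] gap 0.0852 F [0.3 0.3 0.3] T [-0.03 -0.01  0.06] q [-0.21  0.35 -0.48  0.74 -0.    1.36] t 5.9
need cm [-0.03 -0.03  0.21]
```

View pics/scene1.png

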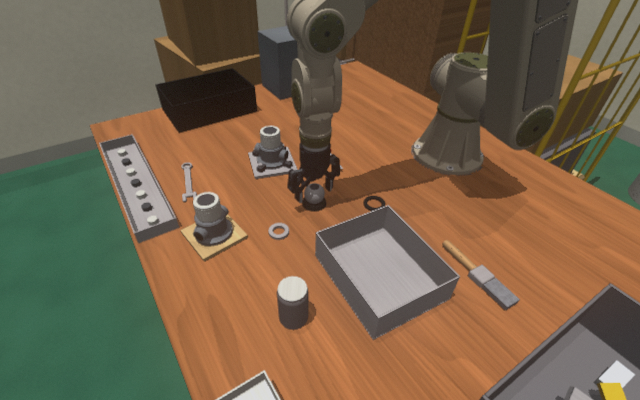

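The scene picture shows the fingers straddling the ball at (314,195), well centred. I'll close now.

```bash
python3 -m inch '[[0,0,0.2,0,0,0,7],[0,0,0,0,0,0,6.2],[0,0,0,0,0,0,5.8],[0,0,0,0,0,0,5.5],[0,0,0,0,0,0,5]]' 60;python3 -m inch '[[0,0,0,0,0,0,4],[0,0,0,0,0,0,4],[0,0,0,0,0,0,4]]'; python3 d.py
```

```text
clock: 6.5
tcp_pos: [0.5008, -0.0267, 0.0151]
orientation: [0.0, 0.709, 0.705, -0.0]
wrist_force: [-3.4, -0.1, 7.8]
finger_gap: 0.0531
clock: 6.8
tcp_pos: [0.5008, -0.0267, 0.0151]
orientation: [0.0, 0.709, 0.705, 0.0]
wrist_force: [-3.2, 0.5, 8.3]
finger_gap: 0.0528
tcp [ 0.5008 -0.0267  0.0151] yaw 89.7 zaxis [ 0. -0. -1.] gap 0.0528 F [-3.2  0.5  8.3] T [ 0.07  0.61 -0.02] q [-0.21  0.35 -0.48  0.74 -0.    1.36] t 6.8
```

```bash
python3 - <<'E'
from h import *
p=vision.read_camera("scene")
a=p["pixels"][140:225,265:365,::-1];cv2.imwrite("pics/z2.png",cv2.resize(a,None,fx=7,fy=7,interpolation=cv2.INTER_CUBIC))
E
```

```text
(no output)
```

View pics/z2.png

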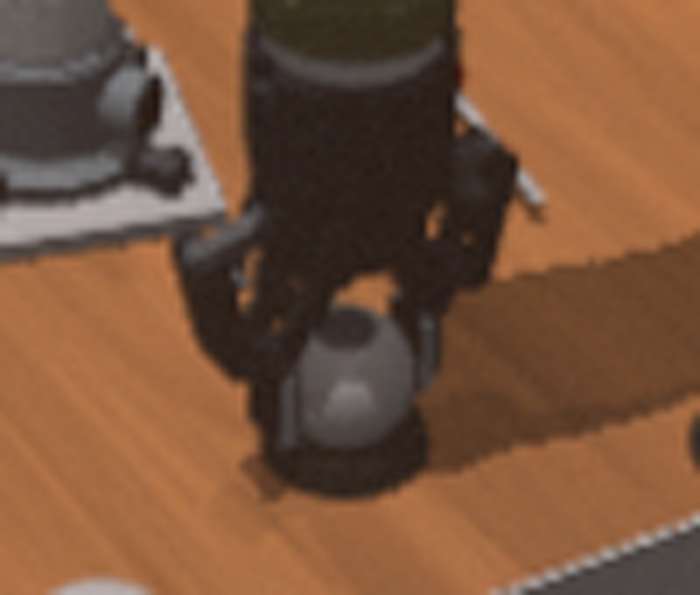

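```bash
python3 -m inch '[[0,0,-0.1,0,0,0,4],[0,0,-0.1,0,0,0,4],[0,0,-0.1,0,0,0,4],[0,0,-0.1,0,0,0,4],[0,0,0,0,0,0,4]]' 60; python3 d.py
```

```text
clock: 7.35
tcp_pos: [0.5009, -0.0267, 0.0183]
orientation: [0.0, 0.709, 0.705, -0.0]
wrist_force: [0.1, 0.5, -1.7]
finger_gap: 0.0529
tcp [ 0.5009 -0.0267  0.0183] yaw 89.7 zaxis [-0. -0. -1.] gap 0.0529 F [ 0.1  0.5 -1.7] T [ 0.04 -0.01  0.01] q [-0.21  0.35 -0.48  0.75 -0.    1.36] t 7.35
```

```bash
python3 -m inch '[[0,0,-0.5,0,0,0,4],[0,0,-1,0,0,0,4],[0,0,-2,0,0,0,4],[0,0,-2.5,0,0,0,4],[0,0,-2.5,0,0,0,4]]' 60;python3 -m inch '[[0,0,-2.5,0,0,0,4],[0,0,-1.5,0,0,0,4],[0,0,-0.7,0,0,0,4],[0.5,0,0,0,0,0,4],[1,0,0,0,0,0,4]]';  python3 -m inch '[[1.5,0,0,0,0,0,4],[2,0,0,0,0,0,4],[2.5,0,0,0,0,0,4],[2.5,0,0,0,0,0,4],[2.5,0,0,0,0,0,4]]';  python3 -m inch '[[2.5,0,0,0,0,0,4],[2.5,0,0,0,0,0,4],[2.5,0,0,0,0,0,4],[2.5,0,0,0,0,0,4],[2,0,0,0,0,0,4]]';  python3 -m inch '[[1.5,0,0,0,0,0,4],[1,0,0,0,0,0,4],[0.5,0,0,0,0,0,4],[0,0,0,0,0,0,4],[0,0,0,0,0,0,4]]'; python3 d.py 0.51 0.257 0.006
python3 - <<'E'
from h import *
for c in["top","scene"]:
    p=vision.read_camera(c);save(p,c+"3.png")
E
```

```text
clock: 7.85
tcp_pos: [0.5007, -0.0267, 0.1048]
orientation: [0.0, 0.709, 0.705, -0.0]
wrist_force: [0.3, 0.3, -1.7]
finger_gap: 0.0526
clock: 8.35
tcp_pos: [0.5006, -0.0115, 0.1498]
orientation: [-0.0, 0.709, 0.705, -0.0]
wrist_force: [-0.4, -0.1, -1.1]
finger_gap: 0.0525
clock: 8.85
tcp_pos: [0.5003, 0.1005, 0.1492]
orientation: [-0.001, 0.709, 0.706, -0.001]
wrist_force: [-0.0, -0.1, -1.8]
finger_gap: 0.0531
clock: 9.35
tcp_pos: [0.5005, 0.2208, 0.149]
orientation: [-0.001, 0.708, 0.706, -0.001]
wrist_force: [1.0, -0.1, -1.3]
finger_gap: 0.0528
clock: 9.85
tcp_pos: [0.5021, 0.2478, 0.1501]
orientation: [0.0, 0.709, 0.705, -0.0]
wrist_force: [0.1, -0.4, -1.3]
finger_gap: 0.053
tcp [0.5021 0.2478 0.1501] yaw 89.7 zaxis [-0. -0. -1.] gap 0.053 F [ 0.1 -0.4 -1.3] T [ 0.03  0.   -0.04] q [ 0.32  0.32 -0.15  1.11 -0.    1.89] t 9.85
need cm [ 0.93  0.79 14.41]
```

View pics/scene3.png

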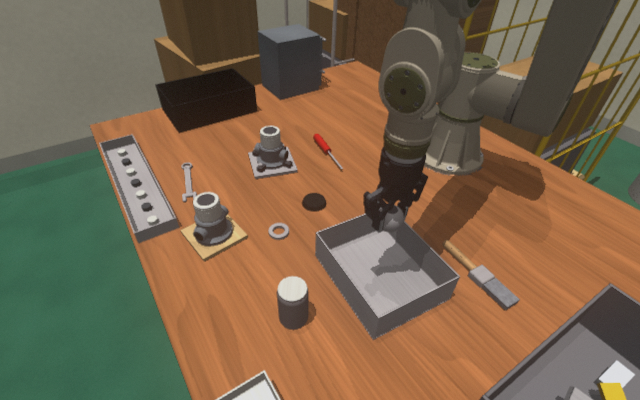

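The nest is empty at (314,202) and the ball is in the gripper over the pan. Lowering.

```bash
python3 -m inch '[[0.3,0.2,0.5,0,0,0,4],[0.3,0.3,1,0,0,0,4],[0.3,0.3,1.5,0,0,0,4],[0,0,2,0,0,0,4],[0,0,2,0,0,0,4]]' 60;python3 -m inch '[[0,0,2,0,0,0,4],[0,0,1.5,0,0,0,4],[0,0,1,0,0,0,4],[0,0,0.5,0,0,0,4],[0,0,0.4,0,0,0,4]]';  python3 -m inch '[[0,0,0.3,0,0,0,4],[0,0,0.2,0,0,0,4],[0,0,0,0,0,0,4]]'; python3 d.py 0.51 0.257 0.006
```

```text
clock: 10.45
tcp_pos: [0.5105, 0.2573, 0.0789]
orientation: [0.0, 0.709, 0.705, 0.0]
wrist_force: [-0.1, 1.0, -1.7]
finger_gap: 0.0533
clock: 10.95
tcp_pos: [0.5104, 0.2573, 0.0259]
orientation: [0.0, 0.709, 0.705, -0.0]
wrist_force: [0.9, 0.1, -1.8]
finger_gap: 0.0528
clock: 11.25
tcp_pos: [0.5104, 0.2573, 0.0214]
orientation: [0.0, 0.709, 0.705, 0.0]
wrist_force: [-0.7, -0.5, -2.2]
finger_gap: 0.0526
tcp [0.5104 0.2573 0.0214] yaw 89.7 zaxis [ 0.  0. -1.] gap 0.0526 F [-0.7 -0.5 -2.2] T [-0.01  0.01 -0.07] q [ 0.33  0.45 -0.29  0.82 -0.    1.9 ] t 11.25
need cm [-0.03 -0.04  1.54]
```

```bash
python3 -m inch '[[0,0,0.3,0,0,0,4],[0,0,0.2,0,0,0,4],[0,0,0.2,0,0,0,4],[0,0,0.2,0,0,0,4],[0,0,0,0,0,0,4]]' ; for i in 1; do python3 -m inch '[[0,0,0.1,0,0,0,4],[0,0,0.1,0,0,0,4],[0,0,0,0,0,0,4]]'; done
```

```text
clock: 11.75
tcp_pos: [0.5099, 0.2572, 0.0119]
orientation: [-0.0, 0.709, 0.705, -0.0]
wrist_force: [-0.5, -0.5, -2.2]
finger_gap: 0.053
clock: 12.05
tcp_pos: [0.5101, 0.2572, 0.0101]
orientation: [0.0, 0.709, 0.705, -0.0]
wrist_force: [0.3, -0.3, -0.8]
finger_gap: 0.0528
```

```bash
python3 -m inch '[[0,0,0.1,0,0,0,4],[0,0,0,0,0,0,4]]';python3 -m inch '[[0,0,0.1,0,0,0,4],[0,0,0,0,0,0,4]]'
```

```text
clock: 12.25
tcp_pos: [0.5102, 0.2572, 0.0092]
orientation: [0.0, 0.709, 0.705, -0.0]
wrist_force: [-0.6, 1.0, -1.9]
finger_gap: 0.0531
clock: 12.45
tcp_pos: [0.5101, 0.2572, 0.0081]
orientation: [0.0, 0.709, 0.705, -0.0]
wrist_force: [0.2, 0.6, -2.0]
finger_gap: 0.0529
```

```bash
python3 -m inch '[[0,0,0.1,0,0,0,4],[0,0,0,0,0,0,4]]'
```

```text
clock: 12.65
tcp_pos: [0.5101, 0.2572, 0.0071]
orientation: [-0.0, 0.709, 0.705, -0.0]
wrist_force: [0.8, -0.3, -1.9]
finger_gap: 0.0528
```

```bash
python3 -m inch '[[0,0,0.1,0,0,0,4],[0,0,0,0,0,0,4]]';
```

```text
clock: 12.85
tcp_pos: [0.5102, 0.2573, 0.0062]
orientation: [0.0, 0.709, 0.705, -0.0]
wrist_force: [-0.5, -0.2, -1.3]
finger_gap: 0.053
```

```bash
python3 -m inch '[[0,0,0.05,0,0,0,4],[0,0,0,0,0,0,4]]';
```

```text
clock: 13.05
tcp_pos: [0.5103, 0.2573, 0.0062]
orientation: [0.0, 0.709, 0.705, 0.0]
wrist_force: [-1.7, -0.2, 4.0]
finger_gap: 0.0527
```

Contact (+4 N at z 6.2 mm, as predicted). Opening gradually and backing off.

```bash
python3 -m inch '[[0,0,0,0,0,0,5.5],[0,0,0,0,0,0,5.8],[0,0,0,0,0,0,6.2],[0,0,0,0,0,0,7],[0,0,0,0,0,0,8]]' 20;python3 -m inch '[[0,0,0,0,0,0,8.5],[0,0,0,0,0,0,8.5],[0,0,-0.3,0,0,0,8.5],[0,0,-0.5,0,0,0,8.5],[0,0,-1,0,0,0,8.5]]';python3 -m inch '[[0,0,-2,0,0,0,8.5],[0,0,-3,0,0,0,8.5],[0,0,-4,0,0,0,8.5],[0,0,-4,0,0,0,8.5],[0,0,-4,0,0,0,8.5]]';python3 -m inch '[[0,0,-1,0,0,0,8.5],[-3,0,0,0,0,0,8.5],[-4,0,0,0,0,0,8.5],[-4,0,0,0,0,0,8.5],[-4,0,0,0,0,0,8.5]]'
python3 - <<'E'
from h import *
for c in["top","scene"]:
    p=vision.read_camera(c);save(p,c+"4.png")
    for r in silhouettes(p,"ball")[:2]:
        w=cloud(p,r["mask"]);print(r["confidence"],r["location"],w.mean(0).round(3),w.max(0).round(3))
E
python3 d.py 0.5117 -0.2505 0.2
```

```text
clock: 13.55
tcp_pos: [0.5103, 0.2573, 0.0058]
orientation: [0.0, 0.709, 0.705, 0.0]
wrist_force: [-0.1, 0.9, 0.4]
finger_gap: 0.0798
clock: 14.05
tcp_pos: [0.5097, 0.2571, 0.0238]
orientation: [-0.0, 0.709, 0.705, -0.001]
wrist_force: [-0.2, 0.5, 1.1]
finger_gap: 0.085
clock: 14.55
tcp_pos: [0.51, 0.2572, 0.1964]
orientation: [0.0, 0.709, 0.705, 0.0]
wrist_force: [0.6, 0.3, 0.4]
finger_gap: 0.085
clock: 15.05
tcp_pos: [0.509, 0.1061, 0.2039]
orientation: [0.0, 0.708, 0.706, 0.0]
wrist_force: [0.8, -0.5, 0.4]
finger_gap: 0.0852
0.8 [378.7, 271.1] [0.519 0.264 0.038] [0.539 0.286 0.051]
tcp [0.5094 0.1066 0.2039] yaw 89.6 zaxis [ 0.  0. -1.] gap 0.0851 F [-0.7  0.3 -0.2] T [ 0.01 -0.01 -0.03] q [ 0.05  0.22 -0.15  1.2   0.    1.63] t 15.25
need cm [-35.71   0.49   0.38]
```

View pics/scene4.png

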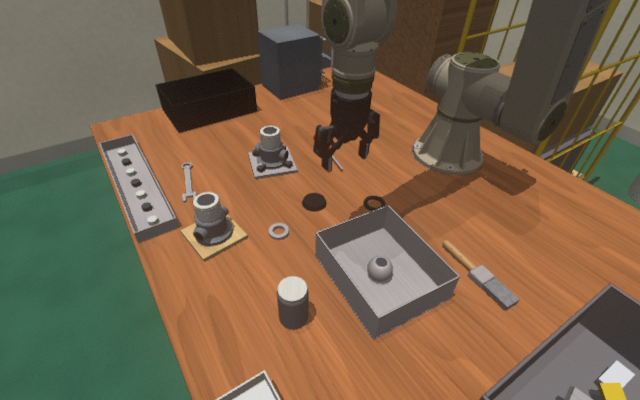

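The ball stands upright on the pan floor at (379,268). Next, over to the cap.

```bash
python3 -m inch '[[-3,0,0,0,0,0,8.5],[-4,0.1,0,0,0,0,8.5],[-4,0.1,0,0,0,0,8.5],[-4,0.1,0,0,0,0,8.5],[-4,0.1,0,0,0,0,8.5]]' 60;python3 -m inch '[[-4,0,0,0,0,0,8.5],[-4,0,0,0,0,0,8.5],[-4,0.1,0,0,0,0,8.5],[-3,0,0,0,0,0,8.5],[-1.7,0,0,0,0,0,8.5]]';python3 -m inch '[[0,0,0,0,0,-8,8.5],[0,0,0,0,0,-8,8.5],[0,0,0,0,0,-8,8.5],[0,0,0,0,0,-8,8.5],[0,0,0,0,0,-8,8.5]]';python3 -m inch '[[0,0,0,0,0,-5,8.5],[0,0,0,0,0,0,8.5],[0,0,0,0,0,0,8.5]]'
python3 d.py 0.5117 -0.2505 0.080
```

```text
clock: 15.75
tcp_pos: [0.5129, -0.0826, 0.2039]
orientation: [0.0, 0.708, 0.706, 0.0]
wrist_force: [1.9, 0.7, -0.1]
finger_gap: 0.0851
clock: 16.25
tcp_pos: [0.5134, -0.2508, 0.2035]
orientation: [0.0, 0.709, 0.705, 0.0]
wrist_force: [-0.2, 0.9, 0.9]
finger_gap: 0.0848
clock: 16.75
tcp_pos: [0.5134, -0.248, 0.2037]
orientation: [-0.0, 0.421, 0.907, 0.0]
wrist_force: [-0.6, -0.2, 0.2]
finger_gap: 0.085
clock: 17.05
tcp_pos: [0.5132, -0.2486, 0.2038]
orientation: [-0.0, 0.385, 0.923, 0.0]
wrist_force: [0.5, -0.3, 0.4]
finger_gap: 0.0848
tcp [ 0.5132 -0.2486  0.2038] yaw 134.7 zaxis [-0.  0. -1.] gap 0.0848 F [ 0.5 -0.3  0.4] T [ 0.01  0.04 -0.  ] q [-0.59  0.31 -0.02  1.24  0.    0.2 ] t 17.05
need cm [-0.03 -0.24 12.38]
```

```bash
python3 -m inch '[[0,-0.2,1,0,0,0,8.5],[0,0,2,0,0,0,8.5],[0,0,2,0,0,0,8.5],[0,0,2,0,0,0,8.5],[0,0,1.5,0,0,0,8.5]]' 60;python3 -m inch '[[0,0,1.2,0,0,0,8.5],[0,0,1,0,0,0,8.5],[0,0,0.9,0,0,0,8.5],[0,0,0.6,0,0,0,8.5],[0,0,0,0,0,0,8.5]]';python3 d.py 0.5117 -0.2505 0.080
python3 - <<'E'
from h import *
p=vision.read_camera("scene")
a=p["pixels"][100:185,225:325,::-1];cv2.imwrite("pics/z5.png",cv2.resize(a,None,fx=7,fy=7,interpolation=cv2.INTER_CUBIC))
E
```

```text
clock: 17.55
tcp_pos: [0.5105, -0.2505, 0.1167]
orientation: [-0.001, 0.385, 0.923, 0.0]
wrist_force: [-0.9, -0.8, 0.1]
finger_gap: 0.0845
clock: 18.05
tcp_pos: [0.511, -0.2509, 0.081]
orientation: [-0.001, 0.385, 0.923, 0.0]
wrist_force: [-1.2, -0.6, 0.6]
finger_gap: 0.085
tcp [ 0.511  -0.2509  0.081 ] yaw 134.7 zaxis [-0.001  0.001 -1.   ] gap 0.085 F [-1.2 -0.6  0.6] T [ 0.01 -0.03  0.01] q [-0.6   0.39 -0.22  0.96 -0.    0.19] t 18.05
need cm [-0.02  0.08  0.1 ]
```

View pics/z5.png

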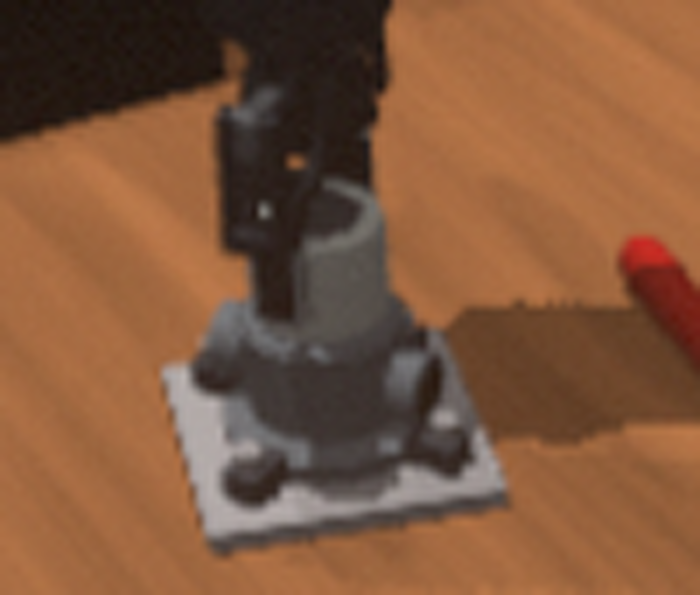

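The fingers straddle the cap, with one seen in front of it (about (265,132) in the full image). Closing.

```bash
python3 -m inch '[[0,0.05,0,0,0,0,7],[0,0,0,0,0,0,6.3],[0,0,0,0,0,0,6],[0,0,0,0,0,0,5.8],[0,0,0,0,0,0,5]]' 60;python3 -m inch '[[0,0,0,0,0,0,4],[0,0,0,0,0,0,4],[0,0,0,0,0,0,4]]';python3 d.py
```

```text
clock: 18.6
tcp_pos: [0.5119, -0.2513, 0.0828]
orientation: [0.001, 0.385, 0.923, -0.0]
wrist_force: [-2.1, 0.2, 6.6]
finger_gap: 0.0569
clock: 18.9
tcp_pos: [0.5119, -0.2513, 0.0828]
orientation: [0.001, 0.385, 0.923, -0.0]
wrist_force: [-2.0, -1.3, 5.1]
finger_gap: 0.0569
tcp [ 0.5119 -0.2513  0.0828] yaw 134.7 zaxis [ 0.001 -0.001 -1.   ] gap 0.0569 F [-2.  -1.3  5.1] T [-0.04  0.41 -0.  ] q [-0.6   0.39 -0.22  0.96 -0.    0.19] t 18.9
```

```bash
python3 -m inch '[[0,0,-0.15,0,0,0,4],[0,0,0,0,0,0,4]]'; python3 d.py;python3 -m inch '[[0,0,0,0,0,-3,4],[0,0,0,0,0,-3,4],[0,0,0,0,0,0,4]]';python3 d.py
```

```text
clock: 19.1
tcp_pos: [0.5116, -0.2507, 0.0833]
orientation: [-0.0, 0.385, 0.923, 0.0]
wrist_force: [-1.3, -0.4, -0.5]
finger_gap: 0.0569
tcp [ 0.5116 -0.2507  0.0833] yaw 134.7 zaxis [ 0.  0. -1.] gap 0.0569 F [-1.3 -0.4 -0.5] T [-0.02  0.03  0.04] q [-0.6   0.39 -0.22  0.96  0.    0.19] t 19.1
clock: 19.4
tcp_pos: [0.5115, -0.2506, 0.083]
orientation: [-0.0, 0.336, 0.942, 0.0]
wrist_force: [-0.4, 0.1, -0.5]
finger_gap: 0.0568
tcp [ 0.5115 -0.2506  0.083 ] yaw 140.7 zaxis [-0.  0. -1.] gap 0.0568 F [-0.4  0.1 -0.5] T [-0.03  0.04  0.03] q [-0.6   0.39 -0.22  0.96  0.    0.09] t 19.4
```

```bash
python3 -m inch '[[0,0,0,0,0,-3,4],[0,0,0,0,0,0,4]]';python3 d.py; python3 -m inch '[[0,0,0,0,0,-3,4],[0,0,0,0,0,0,4]]';python3 d.py
```

```text
clock: 19.6
tcp_pos: [0.5116, -0.2507, 0.083]
orientation: [-0.0, 0.312, 0.95, 0.0]
wrist_force: [-0.1, 0.0, -0.5]
finger_gap: 0.0568
tcp [ 0.5116 -0.2507  0.083 ] yaw 143.7 zaxis [-0.  0. -1.] gap 0.0568 F [-0.1  0.  -0.5] T [-0.06  0.02 -0.04] q [-0.6   0.39 -0.22  0.96 -0.    0.04] t 19.6
clock: 19.8
tcp_pos: [0.5116, -0.2508, 0.0831]
orientation: [-0.0, 0.287, 0.958, 0.0]
wrist_force: [-0.8, -0.6, -1.6]
finger_gap: 0.0567
tcp [ 0.5116 -0.2508  0.0831] yaw 146.6 zaxis [-0.  0. -1.] gap 0.0567 F [-0.8 -0.6 -1.6] T [-0.04  0.01  0.03] q [-0.6   0.39 -0.22  0.96 -0.   -0.01] t 19.8
```

```bash
python3 -m inch '[[0,0,0,0,0,-2,4],[0,0,0,0,0,-2,4],[0,0,0,0,0,0,4]]';python3 d.py; python3 -m inch '[[0,0,0,0,0,-3,4],[0,0,0,0,0,-3,4],[0,0,0,0,0,0,4]]';python3 d.py
```

```text
clock: 20.1
tcp_pos: [0.5116, -0.2508, 0.0832]
orientation: [-0.0, 0.254, 0.967, -0.0]
wrist_force: [-0.3, 0.3, -0.5]
finger_gap: 0.0568
tcp [ 0.5116 -0.2508  0.0832] yaw 150.6 zaxis [-0. -0. -1.] gap 0.0568 F [-0.3  0.3 -0.5] T [-0.04  0.01  0.03] q [-0.6   0.39 -0.22  0.96 -0.   -0.08] t 20.1
clock: 20.4
tcp_pos: [0.5117, -0.2508, 0.0833]
orientation: [0.0, 0.203, 0.979, -0.0]
wrist_force: [-0.2, 0.1, -0.6]
finger_gap: 0.0569
tcp [ 0.5117 -0.2508  0.0833] yaw 156.6 zaxis [-0. -0. -1.] gap 0.0569 F [-0.2  0.1 -0.6] T [-0.06  0.06 -0.04] q [-0.6   0.39 -0.22  0.96 -0.   -0.19] t 20.4
```

No reaction torque after 22°, well past the 8.6° tightening stop, so counter-clockwise appears to be loosening. I'll turn on to about 95°.

```bash
python3 -m inch '[[0,0,0,0,0,-6,4],[0,0,0,0,0,-6,4],[0,0,0,0,0,-6,4],[0,0,0,0,0,-6,4],[0,0,0,0,0,0,4]]';python3 d.py; python3 -m inch '[[0,0,0,0,0,-6,4],[0,0,0,0,0,-6,4],[0,0,0,0,0,-6,4],[0,0,0,0,0,-6,4],[0,0,0,0,0,0,4]]';python3 d.py; python3 -m inch '[[0,0,0,0,0,-6,4],[0,0,0,0,0,-6,4],[0,0,0,0,0,-6,4],[0,0,0,0,0,-6,4],[0,0,0,0,0,0,4]]';python3 d.py
python3 -m inch '[[0,0,-0.1,0,0,0,4],[0,0,-0.1,0,0,0,4],[0,0,-0.1,0,0,0,4],[0,0,-0.1,0,0,0,4],[0,0,0,0,0,0,4]]';python3 d.py
```

```text
clock: 20.9
tcp_pos: [0.5111, -0.2513, 0.0832]
orientation: [-0.001, -0.004, 1.0, -0.001]
wrist_force: [-3.9, -2.4, -0.0]
finger_gap: 0.0562
tcp [ 0.5111 -0.2513  0.0832] yaw -179.5 zaxis [-0.001 -0.001 -1.   ] gap 0.0562 F [-3.9 -2.4 -0. ] T [-0.51  0.56 -0.7 ] q [-0.6   0.39 -0.22  0.96 -0.   -0.61] t 20.9
clock: 21.4
tcp_pos: [0.5067, -0.2533, 0.083]
orientation: [-0.005, -0.21, 0.978, -0.001]
wrist_force: [-15.3, -9.0, 4.9]
finger_gap: 0.0562
tcp [ 0.5067 -0.2533  0.083 ] yaw -155.7 zaxis [-0.01  -0.005 -1.   ] gap 0.0562 F [-15.3  -9.    4.9] T [-1.92  3.13 -1.27] q [-0.6   0.39 -0.22  0.97 -0.01 -1.02] t 21.4
clock: 21.9
tcp_pos: [0.5111, -0.2511, 0.0832]
orientation: [-0.0, -0.41, 0.912, 0.0]
wrist_force: [-2.5, -1.2, -0.4]
finger_gap: 0.0566
tcp [ 0.5111 -0.2511  0.0832] yaw -131.6 zaxis [-0.001 -0.    -1.   ] gap 0.0566 F [-2.5 -1.2 -0.4] T [-0.15  0.53 -1.52] q [-0.6   0.39 -0.22  0.96 -0.   -1.44] t 21.9
clock: 22.4
tcp_pos: [0.5108, -0.2512, 0.0837]
orientation: [-0.001, -0.411, 0.912, 0.001]
wrist_force: [3.1, -7.5, -25.6]
finger_gap: 0.0565
tcp [ 0.5108 -0.2512  0.0837] yaw -131.5 zaxis [-0.003  0.001 -1.   ] gap 0.0565 F [  3.1  -7.5 -25.6] T [-1.52 -0.95 -1.8 ] q [-0.6   0.39 -0.22  0.97 -0.   -1.44] t 22.4
```

Torque rose to about 1.5 Nm after the first 22° and the cap doesn't lift (25 N), so something is blocked or slipping. I'll relieve the pull and look.

```bash
python3 -m inch '[[0,0,0.2,0,0,0,4],[0,0,0.2,0,0,0,4],[0,0,0,0,0,0,4]]';python3 d.py
python3 - <<'E'
from h import *
p=vision.read_camera("scene")
a=p["pixels"][100:185,225:325,::-1];cv2.imwrite("pics/z6.png",cv2.resize(a,None,fx=7,fy=7,interpolation=cv2.INTER_CUBIC))
E
```

```text
clock: 22.7
tcp_pos: [0.511, -0.2512, 0.0834]
orientation: [-0.001, -0.411, 0.912, -0.0]
wrist_force: [-3.4, -4.3, -4.6]
finger_gap: 0.0567
tcp [ 0.511  -0.2512  0.0834] yaw -131.4 zaxis [-0.001 -0.001 -1.   ] gap 0.0567 F [-3.4 -4.3 -4.6] T [-0.81  0.64 -1.88] q [-0.6   0.39 -0.22  0.96 -0.   -1.44] t 22.7
```

View pics/z6.png

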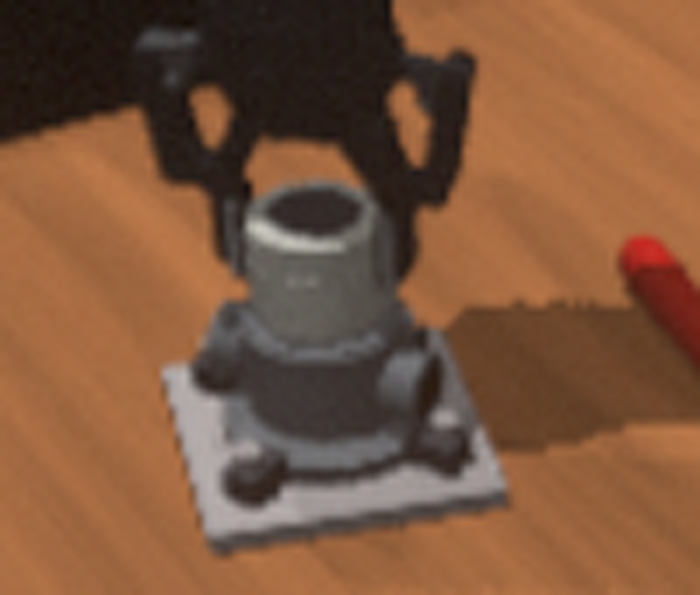

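```bash
python3 -m inch '[[0,0,0,0,0,3,4],[0,0,0,0,0,3,4],[0,0,0,0,0,0,4]]' 90;python3 d.py; python3 -m inch '[[0,0,0,0,0,4,4],[0,0,0,0,0,4,4],[0,0,0,0,0,0,4]]';python3 d.py;python3 -m inch '[[0,0,0,0,0,4,4],[0,0,0,0,0,4,4],[0,0,0,0,0,0,4]]';python3 d.py
```

```text
clock: 23.05
tcp_pos: [0.5119, -0.2507, 0.0841]
orientation: [0.0, -0.365, 0.931, -0.0]
wrist_force: [-3.1, -2.2, -0.6]
finger_gap: 0.0561
tcp [ 0.5119 -0.2507  0.0841] yaw -137.2 zaxis [ 0.001 -0.001 -1.   ] gap 0.0561 F [-3.1 -2.2 -0.6] T [-0.39  0.57 -0.07] q [-0.6   0.39 -0.22  0.96 -0.   -1.34] t 23.05
clock: 23.35
tcp_pos: [0.512, -0.2509, 0.084]
orientation: [0.0, -0.299, 0.954, -0.001]
wrist_force: [-2.3, -2.4, 0.5]
finger_gap: 0.0558
tcp [ 0.512  -0.2509  0.084 ] yaw -145.1 zaxis [ 0.001 -0.001 -1.   ] gap 0.0558 F [-2.3 -2.4  0.5] T [-0.41  0.51 -0.  ] q [-0.6   0.39 -0.22  0.96 -0.   -1.2 ] t 23.35
clock: 23.65
tcp_pos: [0.5119, -0.2509, 0.0839]
orientation: [0.0, -0.232, 0.973, -0.0]
wrist_force: [-2.4, -3.0, 0.8]
finger_gap: 0.0564
tcp [ 0.5119 -0.2509  0.0839] yaw -153.1 zaxis [ 0.001 -0.001 -1.   ] gap 0.0564 F [-2.4 -3.   0.8] T [-0.54  0.55 -0.02] q [-0.6   0.39 -0.22  0.96 -0.   -1.07] t 23.65
```

```bash
python3 -m inch '[[0,0,0,0,0,5,4],[0,0,0,0,0,5,4],[0,0,0,0,0,5,4],[0,0,0,0,0,0,4]]';python3 d.py; python3 -m inch '[[0,0,0,0,0,5,4],[0,0,0,0,0,5,4],[0,0,0,0,0,0,4]]';python3 d.py
```

```text
clock: 24.05
tcp_pos: [0.5118, -0.2506, 0.0836]
orientation: [0.0, -0.104, 0.995, -0.0]
wrist_force: [-3.4, -1.1, 0.8]
finger_gap: 0.0565
tcp [ 0.5118 -0.2506  0.0836] yaw -168.1 zaxis [ 0.  0. -1.] gap 0.0565 F [-3.4 -1.1  0.8] T [-0.31  0.5   0.03] q [-0.6   0.39 -0.22  0.96  0.   -0.8 ] t 24.05
clock: 24.35
tcp_pos: [0.5118, -0.2506, 0.0834]
orientation: [0.0, -0.017, 1.0, 0.0]
wrist_force: [-1.8, -1.6, -0.5]
finger_gap: 0.0562
tcp [ 0.5118 -0.2506  0.0834] yaw -178.1 zaxis [ 0.  0. -1.] gap 0.0562 F [-1.8 -1.6 -0.5] T [-0.27  0.38 -0.02] q [-0.6   0.39 -0.22  0.96  0.   -0.63] t 24.35
```

```bash
python3 -m inch '[[0,0,0,0,0,5,4],[0,0,0,0,0,5,4],[0,0,0,0,0,0,4]]';python3 d.py; python3 -m inch '[[0,0,0,0,0,5,4],[0,0,0,0,0,5,4],[0,0,0,0,0,0,4]]';python3 d.py;python3 -m inch '[[0,0,0,0,0,5,4],[0,0,0,0,0,5,4],[0,0,0,0,0,0,4]]';python3 d.py
```

```text
clock: 24.65
tcp_pos: [0.5119, -0.2509, 0.0835]
orientation: [0.0, 0.07, 0.998, -0.0]
wrist_force: [-1.4, -2.0, -0.2]
finger_gap: 0.0562
tcp [ 0.5119 -0.2509  0.0835] yaw 172.0 zaxis [ 0. -0. -1.] gap 0.0562 F [-1.4 -2.  -0.2] T [-0.46  0.44 -0.01] q [-0.6   0.39 -0.22  0.96 -0.   -0.46] t 24.65
clock: 24.95
tcp_pos: [0.5118, -0.2507, 0.0834]
orientation: [0.0, 0.157, 0.988, 0.0]
wrist_force: [-1.6, -1.4, -0.1]
finger_gap: 0.0565
tcp [ 0.5118 -0.2507  0.0834] yaw 162.0 zaxis [ 0.  0. -1.] gap 0.0565 F [-1.6 -1.4 -0.1] T [-0.41  0.37  0.02] q [-0.6   0.39 -0.22  0.96  0.   -0.28] t 24.95
clock: 25.25
tcp_pos: [0.5117, -0.2504, 0.0833]
orientation: [-0.0, 0.242, 0.97, 0.0]
wrist_force: [-1.3, -0.4, -0.0]
finger_gap: 0.056
tcp [ 0.5117 -0.2504  0.0833] yaw 152.0 zaxis [ 0.     0.001 -1.   ] gap 0.056 F [-1.3 -0.4 -0. ] T [-0.18  0.36  0.01] q [-0.6   0.39 -0.22  0.96  0.   -0.11] t 25.25
```

```bash
python3 -m inch '[[0,0,0,0,0,5,4],[0,0,0,0,0,5,4],[0,0,0,0,0,0,4]]';python3 d.py; python3 -m inch '[[0,0,0,0,0,5,4],[0,0,0,0,0,4,4],[0,0,0,0,0,0,4]]';python3 d.py;python3 -m inch '[[0,0,-0.1,0,0,0,4],[0,0,-0.1,0,0,0,4],[0,0,-0.1,0,0,0,4],[0,0,0,0,0,0,4]]';python3 d.py
```

```text
clock: 25.55
tcp_pos: [0.5119, -0.2508, 0.0834]
orientation: [0.0, 0.326, 0.946, -0.0]
wrist_force: [-1.1, -1.8, -0.4]
finger_gap: 0.0563
tcp [ 0.5119 -0.2508  0.0834] yaw 142.0 zaxis [ 0. -0. -1.] gap 0.0563 F [-1.1 -1.8 -0.4] T [-0.38  0.26  0.02] q [-0.6   0.39 -0.22  0.96  0.    0.07] t 25.55
clock: 25.85
tcp_pos: [0.5117, -0.2507, 0.0833]
orientation: [0.0, 0.399, 0.917, 0.0]
wrist_force: [-2.2, -2.6, -0.2]
finger_gap: 0.0562
tcp [ 0.5117 -0.2507  0.0833] yaw 133.0 zaxis [ 0.  0. -1.] gap 0.0562 F [-2.2 -2.6 -0.2] T [-0.39  0.28  0.02] q [-0.6   0.39 -0.22  0.96  0.    0.22] t 25.85
clock: 26.25
tcp_pos: [0.5116, -0.2505, 0.0863]
orientation: [-0.0, 0.4, 0.916, 0.0]
wrist_force: [-1.9, -0.9, -0.6]
finger_gap: 0.0562
tcp [ 0.5116 -0.2505  0.0863] yaw 132.8 zaxis [-0.  0. -1.] gap 0.0562 F [-1.9 -0.9 -0.6] T [-0.07  0.32 -0.03] q [-0.6   0.39 -0.22  0.97  0.    0.23] t 26.25
```

```bash
python3 -m inch '[[0,0,-0.1,0,0,0,4],[0,0,-0.1,0,0,0,4],[0,0,-0.1,0,0,0,4],[0,0,0,0,0,0,4]]';python3 d.py
```

```text
clock: 26.65
tcp_pos: [0.5118, -0.2509, 0.0895]
orientation: [0.0, 0.401, 0.916, -0.0]
wrist_force: [-1.7, -1.1, -0.4]
finger_gap: 0.0558
tcp [ 0.5118 -0.2509  0.0895] yaw 132.7 zaxis [ 0. -0. -1.] gap 0.0558 F [-1.7 -1.1 -0.4] T [-0.17  0.31 -0.01] q [-0.6   0.38 -0.21  0.97 -0.    0.23] t 26.65
```

```bash
python3 -m inch '[[0,0,-0.2,0,0,0,4],[0,0,-0.2,0,0,0,4],[0,0,-0.3,0,0,0,4],[0,0,-0.3,0,0,0,4],[0,0,0,0,0,0,4]]';python3 d.py
python3 - <<'E'
from h import *
p=vision.read_camera("scene")
a=p["pixels"][100:185,225:325,::-1];cv2.imwrite("pics/z7.png",cv2.resize(a,None,fx=7,fy=7,interpolation=cv2.INTER_CUBIC))
E
```

```text
clock: 27.15
tcp_pos: [0.5118, -0.2509, 0.0999]
orientation: [0.0, 0.401, 0.916, -0.0]
wrist_force: [-2.3, -1.2, 0.1]
finger_gap: 0.056
tcp [ 0.5118 -0.2509  0.0999] yaw 132.7 zaxis [ 0. -0. -1.] gap 0.056 F [-2.3 -1.2  0.1] T [-0.08  0.4   0.06] q [-0.6   0.37 -0.2   1.   -0.    0.23] t 27.15
```

View pics/z7.png

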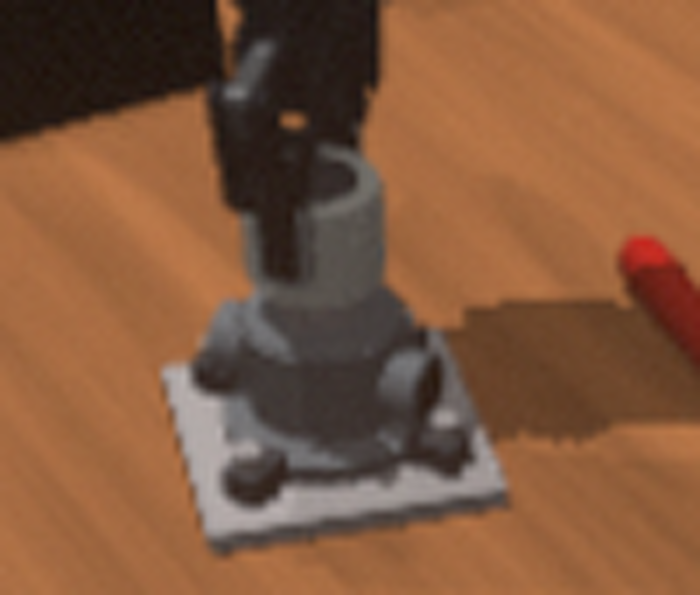

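The cap's top edge has risen with the fingers (crop row 185→150), so it is coming off. I'll lift it to about 3 cm clear.

```bash
python3 -m inch '[[0,0,-0.5,0,0,0,4],[0,0,-0.6,0,0,0,4],[0,0,-0.6,0,0,0,4],[0,0,-0.6,0,0,0,4],[0,0,-0.6,0,0,0,4]]';python3 -m inch '[[0,0,-0.6,0,0,0,4],[0,0,-0.5,0,0,0,4],[0,0,-0.3,0,0,0,4],[0,0,0,0,0,0,4],[0,0,0,0,0,0,4]]';python3 d.py
python3 - <<'E'
from h import *
for c in["top","scene"]:
    p=vision.read_camera(c);save(p,c+"8.png")
    for n in["ball","cap_1"]:
      for r in silhouettes(p,n)[:2]:
        w=cloud(p,r["mask"]);print(c,n,r["confidence"],r["location"],w.mean(0).round(3),np.percentile(w[:,2],[2,98]).round(3))
a=p["pixels"][80:185,225:325,::-1];cv2.imwrite("pics/z8.png",cv2.resize(a,None,fx=5,fy=5,interpolation=cv2.INTER_CUBIC))
E
```

```text
clock: 27.7
tcp_pos: [0.5119, -0.2509, 0.1291]
orientation: [0.0, 0.401, 0.916, -0.0]
wrist_force: [0.1, -0.3, -0.5]
finger_gap: 0.0562
clock: 28.2
tcp_pos: [0.5116, -0.2508, 0.1422]
orientation: [-0.0, 0.401, 0.916, -0.0]
wrist_force: [0.4, 0.3, -1.0]
finger_gap: 0.0563
tcp [ 0.5116 -0.2508  0.1422] yaw 132.7 zaxis [-0. -0. -1.] gap 0.0563 F [ 0.4  0.3 -1. ] T [ 0.02  0.01 -0.02] q [-0.6   0.34 -0.13  1.09 -0.    0.23] t 28.2
top ball 0.7 [232.0, 216.2] [0.51  0.252 0.045] [0.032 0.054]
top cap_1 0.9 [358.9, 107.6] [ 0.771 -0.057  0.116] [0.083 0.124]
top cap_1 0.63 [433.8, 219.7] [ 0.502 -0.23   0.17 ] [0.14  0.181]
scene ball 0.91 [378.6, 268.4] [0.519 0.265 0.039] [0.016 0.05 ]
scene ball 0.34 [270.6, 153.9] [ 0.519 -0.234  0.056] [0.015 0.101]
scene cap_1 0.86 [206.5, 207.4] [ 0.779 -0.047  0.104] [0.07  0.119]
scene cap_1 0.8 [272.4, 120.1] [ 0.504 -0.244  0.151] [-0.002  0.177]
```

View pics/z8.png

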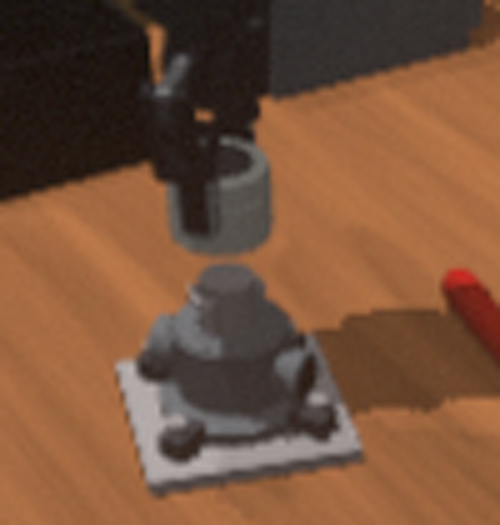

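View pics/scene8.png

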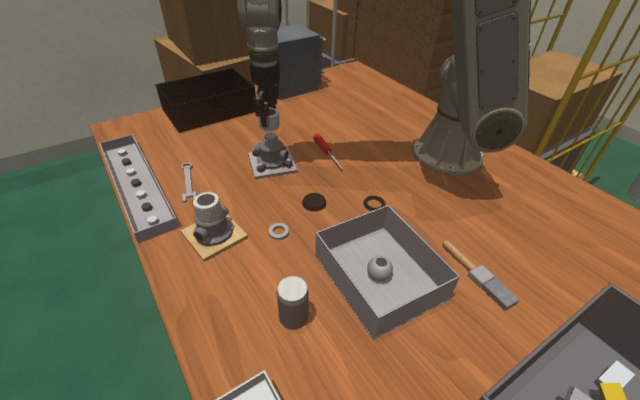

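The cap is held upright at (270,120), about 3 cm above the exposed neck. The ball stands in the pan at (379,268) and everything else is where it was. Handing in.

```bash
python3 -m inch '[[0,0,0,0,0,0,4],[0,0,0,0,0,0,4],[0,0,0,0,0,0,4]]'; python3 -c "
from workcell import workorder
print(workorder.hand_in())"
```

```text
clock: 28.8
tcp_pos: [0.5117, -0.2508, 0.1423]
orientation: [0.0, 0.401, 0.916, -0.0]
wrist_force: [0.1, -0.4, -0.8]
finger_gap: 0.0563
the job is handed in; nothing more can be done
None
```

Both parts of the job are done, and I handed it in at 28.8 s on the robot's clock.

- **Ball:** I lifted it off the puck and lowered it into the pan in small steps. It touched the floor at about 4 N before I released it. The last picture shows it upright near the middle of the pan.
- **Valve on the fixture:** The thread turned out to be left-hand. I tried counter-clockwise first. It gave no resistance for about 22°, then reached 1.5–1.9 Nm with the fingers slipping on the cap, and a test pull met about 26 N without moving it. Turning clockwise about 95° was free, and the cap then lifted straight off. I still hold it upright and still, about 3 cm above the neck.

**Last checks:** The wrist force was about -0.8 to -1.0 N, close to the cap's weight. The other valve, its cap and the loose items look unmoved in the picture.

**Checks that disagreed:**
- The free 22° at the start is more than the stated 0.15 rad (about 9°), and I could not explain it.
- During the counter-clockwise try the tool was pushed about 5 mm sideways with about 18 N. It came back afterwards.
- The fingers closed to 53 mm on the 56 mm ball, but the grip held steady throughout.

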